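# Release the ratchet clamp and take out the heat sink

## Task

The heat sink held in the ratchet clamp is ready to come out. Press gently, with no more than about 12 newtons, on the set screw of the pawl's tail to lift the pawl off the ratchet wheel, and hold it off without a break until the sprung jaw has run fully back. Then lift the heat sink out and set it down, not dropped, standing as it stood in the clamp and wholly on the plywood board; leave everything else where it is.

Things in the scene. Friction and masses are not known exactly. Their poses are not given: they have to be found in the camera images.
- clamp: Grey bench clamp fixed to the bench, plate 85 x 252 x 12 mm. Origin on the bench, under the plate; x across the clamp, y along it, z up. Fixed jaw at y = +95 to +114 mm; the moving jaw opens along -y and, fully back, leaves free all between y = 0 and the fixed jaw. Both jaws reach z = 66 mm; only the set screw on the pawl's tail stands higher than 90 mm.
- anvil_top (a point): Where the heat sink stands: middle of the top of the 24 mm wide anvil between the jaws, 30 mm above the bench (clamp x = 0, y = +65 mm).
- wheel_center (a point): Centre of the toothed ratchet wheel: dark steel, 52 mm, 12 saw teeth, axis along clamp x (clamp x = -30 mm, y = -35 mm, z = 45 mm). A rack on the jaw turns it.
- pawl: The steel pawl; origin at its pivot (axis along clamp x, at clamp x = -30 mm, y = -75 mm, z = 80 mm). Its nose drops into the top of the wheel; its tail points along clamp -y. Pressing the tail down lifts the nose. The tail gives about 5 mm until the nose clears the teeth and meets a hard stop at about 7 mm. More than 16 N on the pawl or its screw bends it.
- pawl_tail (a point): Top of the pawl's tail, 47 mm from the pivot (at rest 87 mm above the bench). A knurled set screw with a 20 mm head stands up here: the flat top of its head is 7.5 to 29.5 mm above this point, different each time: feel for it. A spring holds it up with 2 N, rising to about 6 N at the stop; until the nose comes free of the loaded wheel, friction adds 2 to 4 N.
- jaw (a joint): Travel of the moving jaw in m: 0 clamped (down to -0.001 as the nose is drawn out), 0.030 fully back. A damped return spring drives it back at about 10 to 20 mm/s while the pawl is held clear of the wheel; let go, the pawl catches a tooth within 6 mm and stops it. It stays back by itself.
- heatsink_center (a point): Centre of the heat sink (half-way up): plain finned aluminium, 26 x 60 x 30 mm high, 0.09 kg. Its x axis is the 26 mm width (flat back plate on -x, fin edges on +x; grip it across x), its y axis the 60 mm length between the jaws, z up.
- board: Plywood board lying fixed on the bench, 240 x 160 x 12 mm. Origin at the centre of its underside; x along the 240 mm, y along the 160 mm; its top is 12 mm above the bench. A capacitor stands near the corner at x = -95 mm, y = -55 mm.
- capacitor: Bystander: capacitor, 22 mm round, 30 mm high, standing on a corner of the board; origin at its underside.
- grease_pot: Bystander: pot, 49 mm round, 45 mm high, behind the clamp; origin at its underside.
- solder_reel: Bystander: solder reel, 52 mm round, 40 mm high, behind the clamp; origin at its underside.
- driver: Bystander: screwdriver lying to the right, 168 mm long; origin at the middle of its underside.
- battery: Bystander: AA battery lying to the right, 50 mm long; origin at the middle of its underside.
- blower: Bystander: rubber blower standing to the right, 92 mm high; origin at its underside.
- uv_glue: Bystander: small bottle standing to the right, 118 mm high; origin at its underside.
Mind the look-alikes: they are no part of the job. Of the things that look like the part that bears heatsink_center, the middle-sized one is meant.

How it is judged:
On the way, in this order (a step that is already met when the one before it is completed fails the run):
1. the jaw is fully back, the heat sink still standing in the clamp (value of joint jaw above 0.028 m and distance of heatsink_center from where it was at the start of the episode below 0.008 m), for 0.1 s.
2. the heat sink is lifted clear of the anvil (z of heatsink_center in the frame of clamp above 0.06 m), for 0.1 s.
3. the heat sink is lowered to within 6 mm of the board while still held (z of heatsink_center in the frame of board below 0.033 m and contact force between the fingers and heatsink above 0.5 N and x of heatsink_center in the frame of board between -0.107 and 0.107 m and y of heatsink_center in the frame of board between -0.067 and 0.067 m), for 0.1 s.
At the end, for the whole second after the job is handed in: The jaw is back at least 28 of its 30 mm, and the heat sink stands at rest on the board, fins upright (tilt under 0.1 rad), its centre 13 mm or more inside every edge of the board (value of joint jaw above 0.028 m and z of heatsink_center in the frame of board between 0.024 and 0.03 m and angle between heatsink_center's own z axis and vertical below 0.1 rad and x of heatsink_center in the frame of board between -0.107 and 0.107 m and y of heatsink_center in the frame of board between -0.067 and 0.067 m and linear speed of heatsink below 0.02 m/s); the robot touches nothing.
It fails at once if the pawl is pressed with more than 16 N (contact force between any of the fingers, the arm and pawl above 16 N).
It fails at once if the jaw is stopped part-way (pawl let back into the wheel, or jaw blocked) (value of joint jaw between 0.008 and 0.026 m and velocity of joint jaw below 0.002 m/s).
It fails at once if a bystander is shifted more than 15 mm (distance of any of capacitor, grease_pot, solder_reel, driver, battery, blower, uv_glue from where it was at the start of the episode above 0.015 m).
It also fails if it takes over 61 s, if anything falls off the work surface, if the arm or the gripper's body presses on something with over 40 N, if the wrist force passes 120 N, or if a joint passes its speed limit or range.

## Robot

A 6-joint arm with a two-finger parallel gripper is mounted at the origin on a cart in front of the work surface, level with it; the furniture and walls round the work are solid. World frame = base frame: x ahead of the robot, y to its left, z up, the work surface at z = 0. Lengths are in m, angles in rad, forces in N, time in s.
With the tool pointing down it reaches from about 0.375 to 0.975 m from the base axis. Payload 3.8 kg.
Tool frame: the origin (TCP) lies on the centre line of the jaws, within the pads' length; the fingertips stand 22 mm ahead of it and the grasp point (between the pads) lies 3 mm ahead of it; z points along the fingers, x is the direction in which the jaws open and shut, and the axes are right-handed (so a half turn about z gives the same grasp; the last joint's range is limited). The gripper opens to 85 mm and grips with 20 to 120 N. Pads are 22 mm wide; open, the fingers measure 114 mm over their backs; the gripper's body (76 mm by 85 mm) begins 54 mm behind the grasp point. The pads swing forward as they close: fully open they stand 13 mm farther back than shut.
Start: joints at [-1.378, 0.264, 1.604, -0, 1.274, -0.037], TCP at [0.154, -0.657, 0.253] pointing down, gripper open.
Joint ranges: [-2.63, 2.63], [-0.94, 2.18], [0.31, 2.57], [-1.31, 4.45], [0, 2.66], [-2.55, 2.55]. Speed limits (rad/s): [2.57, 2.57, 3.14, 3.14, 3.14, 3.14].

## Interface

Orientations are given as a rotation vector (axis times angle).
In Python, from workcell import bot, viewer gives the robot as it stands.
- The arm moves only by the tool move_arm, never from a script. Its argument "series" is text: rows parted by semicolons, each of 7 numbers parted by spaces: the turn, a rotation vector about the tool's x, y, z scaled (see below), then the shift along the tool's x, y, z scaled (see below), then the opening, from -1 (shut) to 1 (fully open). A call has exactly 8 rows; each row is the pose to reach, as a shift and turn from the pose commanded when the call began, along the tool's axes at that moment; what a row does not reach only later rows make up. The controller multiplies each number of a shift by 100 mm and each number of a turn by 120 degrees. A row lasts 1/10 s, in which the tool goes at most 50 mm and 8.59 degrees, less where a joint would pass 70% of its speed; a pose out of reach is approached as far as the arm can. A call with a number of a shift or a turn outside -1 to 1 is refused whole. A call with a gripper value outside its range is refused whole. The fingers move at their own pace and stop on an object; "squeeze" is the grip in N (left out, the last holds). Time passes only in rows, so rows that repeat a pose let the fingers close, or fill a call up. It gives the time, the measured TCP pose, the force and the opening at its end, in the units of the state.
- bot.read_state(): the state, without advancing time (a new reading comes with each control period).
- viewer.read_camera(name): name is "scene" or "top" or "wrist"; returns a dict with "pixels" (400x640x3 uint8, red, green, blue), "K" (3x3 intrinsics, pixels), "world_to_cam" (4x4, takes a point from world to camera coordinates); the wrist camera has in their place "mount" (4x4, takes a point from camera to tool coordinates, whose origin is the TCP and whose axes are the tool frame's). Camera axes: x right, y up, looking along -z (the intrinsics and any distortion apply to the point x, -y, -z); pixel columns grow to the right and rows downward; lengths in m; the calibration is good to about 2 mm. A picture is of the moment at which its call begins: read the wrist's pose just before it. There is no depth.
- bot.finish_job(): hands the job in, once; it reports no verdict.
The state is a dict: "time": time; "q": joint angles; "joint_vel": joint speeds; "joint_torque": joint torques, N m; "tool_pos": TCP position; "tcp_rot": TCP orientation; "wrist_force": force on the tool from outside, world axes, zero at the start; "torque": the same for the moment, N m; "width": opening from 0.0 (shut) to 1.0 (fully open).
Only numpy, scipy, OpenCV 4.12 (cv2) and the standard library are available. Lean on these libraries where they do the work, as an engineer would, in place of code of your own. Each camera call takes 0.05 s, during which the arm holds its last target.

## Working session

There is one attempt and no reset: what is moved stays moved. The work goes in short steps, Python scripts to look and compute and a tool call to move; the robot and the scene stay as the last step left them, time stands still between calls to the robot, and variables do not carry over. Pictures are saved under pics/ and viewed, and the job is handed in when it is done.

Besides the shell and the picture viewer there is one more tool, called after "Request:" by a JSON object that holds its "name" and its "arguments". move_arm: Moves the arm, as the interface text tells. Its arguments: {"type":"object","properties":{"series":{"type":"string"},"squeeze":{"type":"number"}},"required":["series"]}

```bash
ls; mkdir -p pics; cat > h.py <<'E'
from workcell import bot, viewer
import numpy as np, cv2
from scipy.spatial.transform import Rotation as R
E
python3 - <<'E'
from h import *
print(bot.read_state())
for n in ("scene","top","wrist"):
    c=viewer.read_camera(n)
    np.savez(f"pics/{n}0.npz",**c)
    cv2.imwrite(f"pics/{n}0.png",cv2.cvtColor(c["pixels"],cv2.COLOR_RGB2BGR))
    print(n,{k:v for k,v in c.items() if k!="pixels"})
E
```

```text
pics
{'time': 0.0, 'q': array([-1.37791292e+00,  2.64745717e-01,  1.60539993e+00,  9.92464989e-06,
        1.27371634e+00, -3.68988576e-02]), 'joint_vel': array([ 0.00106609, -0.00144063, -0.0029938 , -0.00179264, -0.00139694,
       -0.00133308]), 'joint_torque': array([ 6.73573504e-04, -5.15110517e+01, -3.67312610e+01, -4.35618367e-04,
        1.30118037e-02,  1.66676838e-06]), 'tool_pos': array([ 0.15360945, -0.65657056,  0.25195299]), 'tcp_rot': array([-2.46029403,  1.95121529,  0.00269837]), 'wrist_force': array([0.04052169, 0.4708472 , 0.03055348]), 'torque': array([ 0.0251502 , -0.02263255,  0.04502742]), 'width': 0.9970439146972958}
scene {'K': array([[519.88210107,   0.        , 316.42748739],
       [  0.        , 519.88210107, 205.51689813],
       [  0.        ,   0.        ,   1.        ]]), 'world_to_cam': array([[-0.84063563, -0.54153753,  0.00829757,  0.39327737],
       [ 0.33431676, -0.50678905,  0.79460503, -0.33322442],
       [-0.42610332,  0.67074732,  0.60707   , -0.93246594],
       [ 0.        ,  0.        ,  0.        ,  1.        ]])}
top {'K': array([[420.
[... 222 characters left out ...]
     [ 0.99651154, -0.00766192,  0.08310262, -0.56812185],
       [-0.08317987, -0.0103843 ,  0.99648044, -0.98739529],
       [ 0.        ,  0.        ,  0.        ,  1.        ]])}
wrist {'K': array([[290.78800806,   0.        , 319.12027397],
       [  0.        , 290.78800806, 198.13807492],
       [  0.        ,   0.        ,   1.        ]]), 'mount': array([[ 9.99998438e-01,  1.16135366e-03,  1.33212138e-03,
        -2.38243796e-04],
       [ 1.52179554e-03, -9.49109641e-01, -3.14942176e-01,
        -8.11380709e-02],
       [ 8.98569993e-04,  3.14943712e-01, -9.49109926e-01,
        -1.19581442e-01],
       [ 0.00000000e+00,  0.00000000e+00,  0.00000000e+00,
         1.00000000e+00]])}
```

View pics/scene0.png

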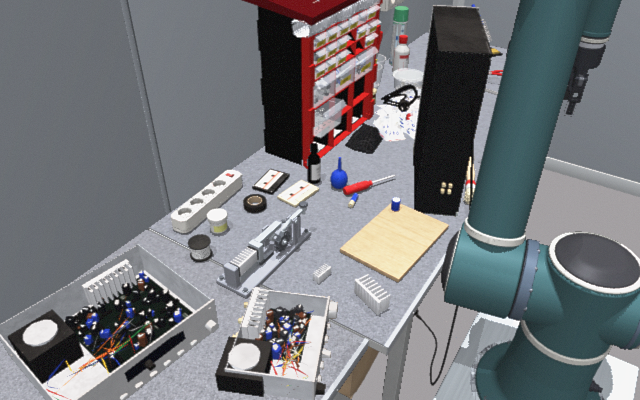

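View pics/top0.png

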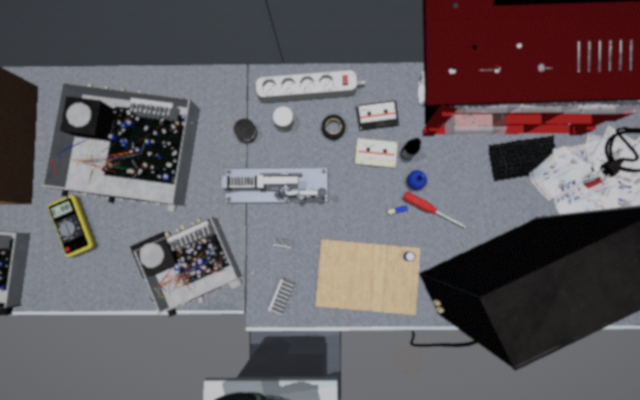

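View pics/wrist0.png

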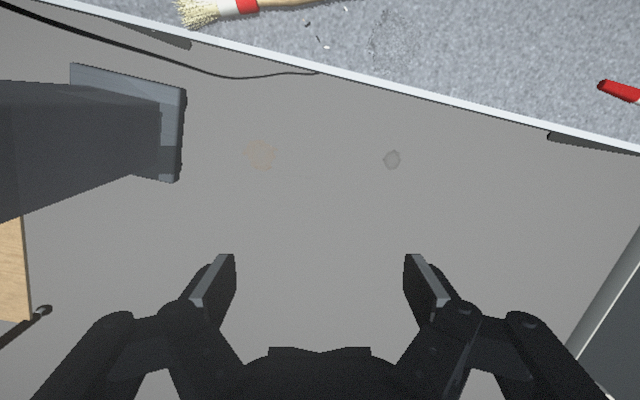

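The top view shows the clamp at u 222–328, v 168–203, with the fixed jaw on the left. The board is at u 317–420, v 240–313, and the look-alikes are at (283,243) and (281,296). I'll zoom in on these.

```bash
python3 - <<'E'
from h import *
a=cv2.imread("pics/top0.png"); cv2.imwrite("pics/topz.png",cv2.resize(a[155:325,210:430],None,fx=3.6,fy=3.5,interpolation=cv2.INTER_CUBIC))
a=cv2.imread("pics/scene0.png"); cv2.imwrite("pics/scz.png",cv2.resize(a[170:310,200:460],None,fx=3,fy=3,interpolation=cv2.INTER_CUBIC))
E
```

```text
(no output)
```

View pics/topz.png

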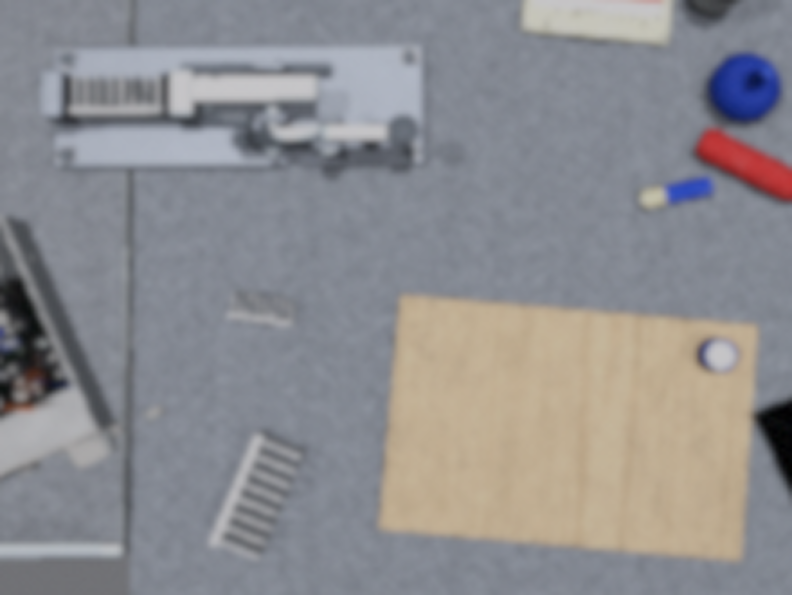

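View pics/scz.png

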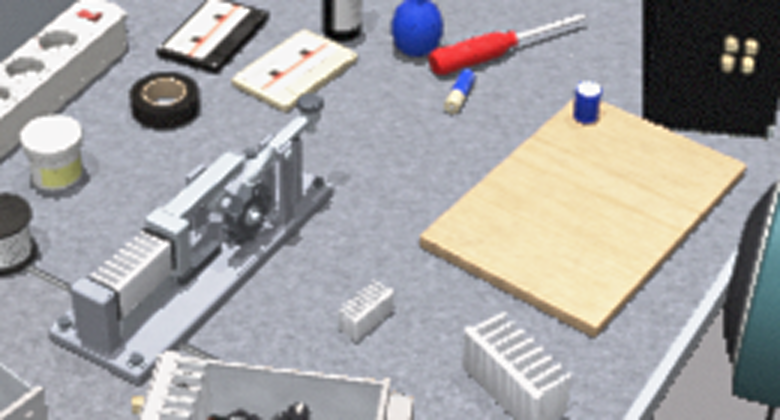

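```bash
cat >> h.py <<'E'
def proj(c,P):
    P=np.atleast_2d(P); p=(c["world_to_cam"][:3,:3]@P.T).T+c["world_to_cam"][:3,3]
    return np.c_[c["K"][0,0]*p[:,0]/-p[:,2]+c["K"][0,2], c["K"][1,1]*(-p[:,1])/-p[:,2]+c["K"][1,2]]
def ray(c,uv,z):
    K=c["K"];d=np.array([(uv[0]-K[0,2])/K[0,0],-(uv[1]-K[1,2])/K[1,1],-1.])
    M=c["world_to_cam"];o=-M[:3,:3].T@M[:3,3];d=M[:3,:3].T@d
    return o+d*(z-o[2])/d[2]
def pose(p,L):
    L=np.atleast_2d(L);c,s=np.cos(p[2]),np.sin(p[2])
    return np.c_[p[0]+c*L[:,0]-s*L[:,1],p[1]+s*L[:,0]+c*L[:,1],L[:,2]]
E
python3 - <<'E'
from h import *
from scipy.optimize import least_squares
T=dict(np.load("pics/top0.npz"));S=dict(np.load("pics/scene0.npz"))
tz=lambda a:(210+np.array(a)[:,0]/3.6-.4,155+np.array(a)[:,1]/3.5-.4)
def tz(a): a=np.array(a,float);return np.c_[210+a[:,0]/3.6-.36,155+a[:,1]/3.5-.36]
def sz(a): a=np.array(a,float);return np.c_[200+a[:,0]/3-.33,170+a[:,1]/3-.33]
def fit(Lt,pt,Ls,ps,p0):
    f=lambda p:np.r_[(proj(T,pose(p,Lt))-pt).ravel(),(proj(S,pose(p,Ls))-ps).ravel()]
    for only in ("both","top","scene"):
        g={"both":f,"top":lambda p:f(p)[:2*len(Lt)],"scene":lambda p:f(p)[2*len(Lt):]}[only]
        r=least_squares(g,p0);print(only,r.x.round(4),np.round(r.fun,1))
C=np.array
fit(C([[42.5,126,12],[42.5,-126,12],[-42.5,-126,12],[-42.5,126,12]])/1e3,tz([[53,47],[423,45],[424,163],[53,168]]),
    C([[42.5,126,12],[-42.5,126,12],[-42.5,-126,12]])/1e3,sz([[52,332],[140,376],[332,185]]),[.6,0,0])
fit(C([[-120,-80,12],[120,-80,12],[120,80,12],[-120,80,12]])/1e3,tz([[757,325],[402,295],[379,530],[742,560]]),
    C([[-120,-80,12],[120,-80,12],[120,80,12],[-120,80,12]])/1e3,sz([[578,97],[421,241],[596,327],[745,168]]),[.4,-.2,1.57])
E
```

```text
both [ 0.6154 -0.0132  0.0094] [ 0.3  0.8  0.2 -0.4  0.5  0.5  0.1  0.8 -1.9 -0.5 -0.3  0.6  0.5 -0.7]
top [ 0.6165 -0.0125  0.0022] [ 0.1  0.1  0.1 -0.5  0.1  0.4 -0.3  0. ]
scene [ 0.6145 -0.0137  0.0164] [-1.2 -0.2  0.6  0.7  0.7 -0.9]
both [ 0.3929 -0.2333  1.4824] [ 0.  -0.  -0.9  0.4 -0.1  0.4 -0.1  0.4  0.3 -1.5 -1.  -1.2  0.1  0.8
  0.3 -1. ]
top [ 0.3936 -0.234   1.4792] [ 0.4 -0.2 -0.5 -0.1  0.1 -0.   0.   0.3]
scene [ 0.3918 -0.2315  1.4861] [ 0.2 -1.  -0.9 -0.5  0.4  1.5  0.3 -0.6]
```

```bash
python3 - <<'E'
from h import *
T=dict(np.load("pics/top0.npz"));S=dict(np.load("pics/scene0.npz"))
for uv in [(414,206),(457,213),(441,198)]: print("scene base",uv,ray(S,uv,0).round(3))
for z in (.2,.3,.35,.4,.45):
  print(z,[ray(T,uv,z)[:2].round(3).tolist() for uv in [(422,272),(515,367),(482,296)]],[ray(S,uv,z)[:2].round(3).tolist() for uv in [(432,8),(430,46),(487,54),(492,20)]])
p=[.616,-.013,.004]
print("tail",pose(p,[[-.03,-.122,0]]))
for z in (.094,.1,.105,.11,.117):
  P=pose(p,[[-.03,-.122,z]]); print(z,((proj(S,P)-[200,170])*3).round(1),((proj(T,P)-[210,155])*[3.6,3.5]).round(1))
s=bot.read_state(); print(R.from_rotvec(s["tcp_rot"]).as_matrix().round(4))
a=cv2.imread("pics/scene0.png"); cv2.imwrite("pics/scz2.png",cv2.resize(a[190:260,270:330],None,fx=10,fy=8,interpolation=cv2.INTER_CUBIC))
E
```

```text
scene base (414, 206) [ 0.411 -0.384  0.   ]
scene base (457, 213) [ 0.305 -0.418  0.   ]
scene base (441, 198) [ 0.365 -0.457  0.   ]
0.2 [[0.418, -0.324], [0.238, -0.497], [0.372, -0.439]] [[0.802, -1.366], [0.644, -0.971], [0.462, -1.008], [0.556, -1.355]]
0.3 [[0.426, -0.304], [0.267, -0.455], [0.385, -0.405]] [[0.682, -1.041], [0.548, -0.709], [0.395, -0.74], [0.475, -1.032]]
0.35 [[0.43, -0.293], [0.282, -0.435], [0.392, -0.387]] [[0.621, -0.879], [0.501, -0.579], [0.362, -0.607], [0.434, -0.871]]
0.4 [[0.434, -0.283], [0.297, -0.414], [0.398, -0.37]] [[0.561, -0.717], [0.453, -0.448], [0.329, -0.473], [0.393, -0.71]]
0.45 [[0.438, -0.273], [0.312, -0.393], [0.405, -0.353]] [[0.501, -0.555], [0.405, -0.317], [0.296, -0.339], [0.353, -0.548]]
tail [[ 0.58648824 -0.13511902  0.        ]]
0.094 [[316.2  98.8]] [[415.5 132.7]]
0.1 [[316.2  92.7]] [[415.3 131.7]]
0.105 [[316.1  87.5]] [[415.1 130.8]]
0.11 [[316.1  82.3]] [[415.  129.9]]
0.117 [[316.1  75. ]] [[414.7 128.6]]
[[ 2.278e-01 -9.737e-01 -4.000e-04]
 [-9.737e-01 -2.278e-01  1.800e-03]
 [-1.800e-03 -0.000e+00 -1.000e+00]]
```

View pics/scz2.png

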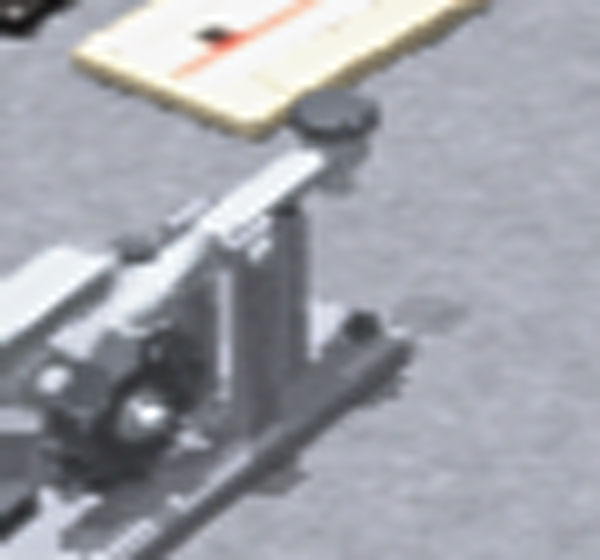

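Request:
{"name": "move_arm", "arguments": {"series": "0 0 0 -0.5 0 0 -1; 0 0 0 -1 0 0 -1; 0 0 0 -1 0 0 -1; 0 0 0 -1 0 0 -1; 0 0 0 -1 0 0 -1; 0 0 0 -1 0 0 -1; 0 0 0 -1 0 0 -1; 0 0 0 -1 0 0 -1", "squeeze": 30}}

```text
time: 0.95
tool_pos: [0.1311, -0.5607, 0.2534]
tcp_rot: [2.461, -1.952, 0.0]
wrist_force: [0.2, 0.2, 0.1]
width: 0.0
```

Request:
{"name": "move_arm", "arguments": {"series": "0 0 -0.05 -0.5 0 0 -1; 0 0 -0.12 -1 0 0 -1; 0 0 -0.2 -1 0 0 -1; 0 0 -0.27 -1 0 0 -1; 0 0 -0.34 -1 0 0 -1; 0 0 -0.41 -1 0 0 -1; 0 0 -0.48 -1 0 0 -1; 0 0 -0.55 -1 0 0 -1"}}

```text
time: 1.75
tool_pos: [0.1083, -0.4629, 0.2535]
tcp_rot: [3.128, -0.288, 0.0]
wrist_force: [-0.4, 0.2, 0.1]
width: 0.005
```

Request:
{"name": "move_arm", "arguments": {"series": "0 0 -0.05 0.35 -0.5 0 -1; 0 0 -0.09 0.75 -1 0 -1; 0 0 -0.09 0.75 -1 0 -1; 0 0 -0.09 0.75 -1 0 -1; 0 0 -0.09 0.75 -1 0 -1; 0 0 -0.09 0.75 -1 0 -1; 0 0 -0.09 0.75 -1 0 -1; 0 0 -0.09 0.75 -1 0 -1"}}

```text
time: 2.55
tool_pos: [0.2001, -0.379, 0.2532]
tcp_rot: [-3.141, 0.004, 0.0]
wrist_force: [-0.4, 0.4, -0.5]
width: 0.0
```

Request:
{"name": "move_arm", "arguments": {"series": "0 0 0 0.4 -0.5 0 -1; 0 0 0 0.75 -1 0 -1; 0 0 0 0.75 -1 0 -1; 0 0 0 0.75 -1 0 -1; 0 0 0 0.75 -1 0 -1; 0 0 0 0.75 -1 0 -1; 0 0 0 0.75 -1 0 -1; 0 0 0 0.75 -1 0 -1"}}

```text
time: 3.35
tool_pos: [0.2753, -0.2792, 0.2532]
tcp_rot: [-3.141, 0.005, 0.0]
wrist_force: [-0.3, 0.1, -0.3]
width: 0.001
```

Request:
{"name": "move_arm", "arguments": {"series": "0 0 0 0.5 -0.5 0 -1; 0 0 0 1 -1 0 -1; 0 0 0 1 -1 0 -1; 0 0 0 1 -1 0 -1; 0 0 0 1 -1 0 -1; 0 0 0 1 -1 0 -1; 0 0 0 1 -1 0 -1; 0 0 0 1 -1 0 -1"}}

```text
time: 4.15
tool_pos: [0.3752, -0.1796, 0.2533]
tcp_rot: [3.141, -0.005, -0.0]
wrist_force: [0.3, 0.9, -0.7]
width: -0.002
```

Request:
{"name": "move_arm", "arguments": {"series": "0 0 0 0.5 -0.4 0 -1; 0 0 0 1 -0.9 0 -1; 0 0 0 1 -0.9 0 -1; 0 0 0 1 -0.9 0 -1; 0 0 0 1 -0.9 0 -1; 0 0 0 1 -0.9 0 -1; 0 0 0 1 -0.9 0 -1; 0 0 0 1 -0.9 0 -1"}}

```text
time: 4.95
tool_pos: [0.4754, -0.0896, 0.2534]
tcp_rot: [3.141, -0.004, 0.0]
wrist_force: [0.5, -0.0, 0.5]
width: 0.001
```

Request:
{"name": "move_arm", "arguments": {"series": "0 0 0 0.5 0 0 -1; 0 0 0 0.9 0 0 -1; 0 0 0 0.9 0 0 -1; 0 0 0 0.9 0 0 -1; 0 0 0 0.9 0 0 -1; 0 0 0 0.9 0 0 -1; 0 0 0 0.9 0 0 -1; 0 0 0 0.9 0 0 -1"}}

```text
time: 5.75
tool_pos: [0.5656, -0.0889, 0.2537]
tcp_rot: [3.141, -0.002, 0.001]
wrist_force: [-0.1, 1.0, 0.2]
width: 0.001
```

```bash
cat >> h.py <<'E'
def wrist(name):
    s=bot.read_state(); c=viewer.read_camera("wrist")
    M=np.eye(4);M[:3,:3]=R.from_rotvec(s["tcp_rot"]).as_matrix();M[:3,3]=s["tool_pos"]
    c["world_to_cam"]=np.linalg.inv(M@c["mount"])
    np.savez(f"pics/{name}.npz",**c); cv2.imwrite(f"pics/{name}.png",cv2.cvtColor(c["pixels"],cv2.COLOR_RGB2BGR)); return s,c
def cam(n,name):
    c=viewer.read_camera(n); np.savez(f"pics/{name}.npz",**c); cv2.imwrite(f"pics/{name}.png",cv2.cvtColor(c["pixels"],cv2.COLOR_RGB2BGR)); return c
E
python3 - <<'E'
from h import *
s,c=wrist("w1");print(s["tool_pos"])
p=[.616,-.013,.004]
for L in [[-.03,-.122,.1],[-.0425,-.126,.012],[.0425,-.126,.012],[0,.065,.06]]: print(L,proj(c,pose(p,[L])).round(1))
E
```

```text
[ 0.56556072 -0.08890439  0.253715  ]
[-0.03, -0.122, 0.1] [[339.5 232.2]]
[-0.0425, -0.126, 0.012] [[325.5 206.7]]
[0.0425, -0.126, 0.012] [[389.9 206.2]]
[0, 0.065, 0.06] [[371.   36.1]]
```

View pics/w1.png

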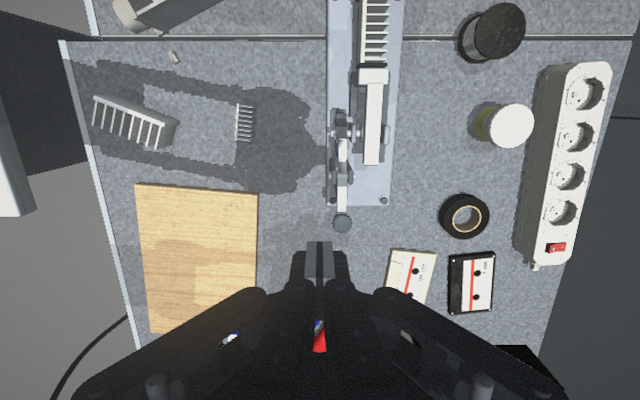

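The wrist view shows the screw head at (342,222), and the plate end corners at about (327,207) and (390,206) match my fit. Next I'll triangulate the head from all three views.

```bash
python3 - <<'E'
from h import *
from scipy.optimize import least_squares
T=dict(np.load("pics/top0.npz"));S=dict(np.load("pics/scene0.npz"));W=dict(np.load("pics/w1.npz"))
obs=[(T,[210+402/3.6-.4,155+128/3.5-.4]),(S,[303.2,203.5]),(W,[342,222])]
f=lambda P:np.concatenate([(proj(c,P)-o).ravel() for c,o in obs])
r=least_squares(f,[.587,-.13,.1]);print(r.x,r.fun.round(1))
p=[.616,-.013,.004];Ri=r.x[:2]-p[:2];print("clamp frame approx",Ri)
for sk in range(3):
  ob=[o for i,o in enumerate(obs) if i!=sk]
  print(sk,least_squares(lambda P:np.concatenate([(proj(c,P)-o).ravel() for c,o in ob]),[.587,-.13,.1]).x.round(4))
a=cv2.imread("pics/w1.png"); cv2.imwrite("pics/w1z.png",cv2.resize(a[90:260,290:420],None,fx=4.5,fy=3.5,interpolation=cv2.INTER_CUBIC))
E
```

```text
[ 0.58906829 -0.1258022   0.09622872] [-0.1  0.5 -1.   0.3 -0.1  0.4]
clamp frame approx [-0.02693171 -0.1128022 ]
0 [ 0.5888 -0.1256  0.0966]
1 [ 0.5894 -0.1258  0.0952]
2 [ 0.5889 -0.1267  0.097 ]
```

View pics/w1z.png

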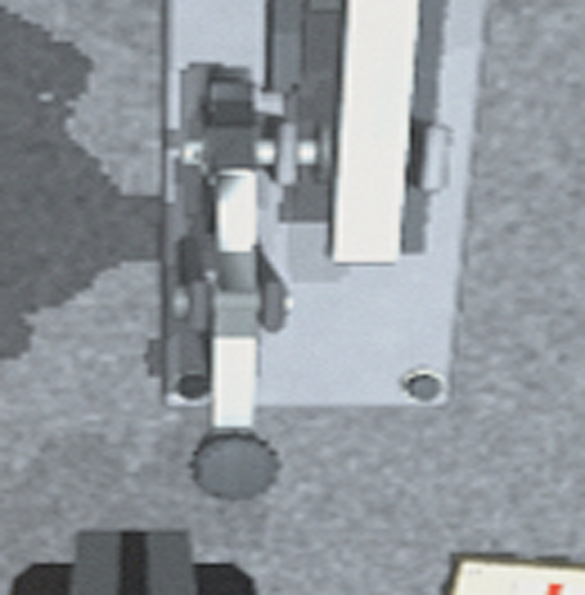

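Request:
{"name": "move_arm", "arguments": {"series": "0 0 0 0.12 0.2 0.3 -1; 0 0 0 0.23 0.41 0.6 -1; 0 0 0 0.23 0.41 0.8 -1; 0 0 0 0.23 0.41 0.9 -1; 0 0 0 0.23 0.41 0.95 -1; 0 0 0 0.23 0.41 0.95 -1; 0 0 0 0.23 0.41 0.95 -1; 0 0 0 0.23 0.41 0.95 -1"}}

```text
time: 6.6
tool_pos: [0.5899, -0.1298, 0.1599]
tcp_rot: [3.141, -0.001, 0.004]
wrist_force: [-0.1, 0.1, 0.5]
width: -0.001
```

```bash
python3 - <<'E'
from h import *
s,c=wrist("w2");print(s["tool_pos"],s["wrist_force"])
cam("scene","s2")
a=cv2.imread("pics/s2.png"); cv2.imwrite("pics/s2z.png",cv2.resize(a[150:280,220:400],None,fx=4.4,fy=4.4,interpolation=cv2.INTER_CUBIC))
E
```

```text
[ 0.58990524 -0.12983277  0.15992469] [-0.10371413  0.0559805   0.54451888]
```

View pics/w2.png

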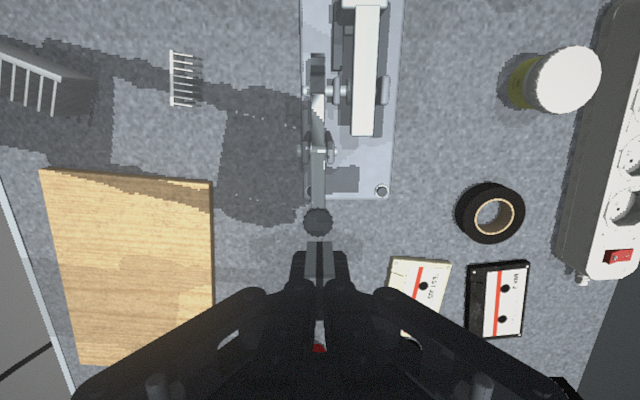

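View pics/s2z.png

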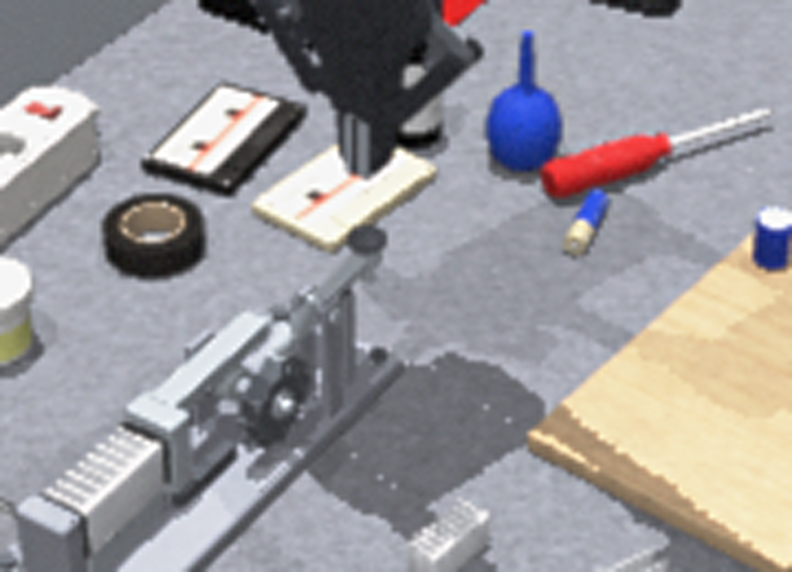

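In the wrist view the head is at (318,221), just beyond the closed fingertips. I'll add that to the fit.

```bash
python3 - <<'E'
from h import *
from scipy.optimize import least_squares
T=dict(np.load("pics/top0.npz"));S=dict(np.load("pics/scene0.npz"));W=dict(np.load("pics/w1.npz"));W2=dict(np.load("pics/w2.npz"))
obs=[(T,[210+402/3.6-.4,155+128/3.5-.4]),(S,[303.2,203.5]),(W,[342,222]),(W2,[318,221])]
f=lambda P:np.concatenate([(proj(c,P)-o).ravel() for c,o in obs])
r=least_squares(f,[.587,-.13,.1]);print(r.x,r.fun.round(1))
print(least_squares(lambda P:np.concatenate([(proj(c,P)-o).ravel() for c,o in obs[2:]]),[.587,-.13,.1]).x)
print("tip",proj(W2,[.5899,-.1298,.138]))
E
```

```text
[ 0.58920972 -0.12583526  0.09599475] [-0.   0.5 -1.   0.4  0.1  0.3 -0.1  0.1]
[ 0.58927797 -0.12639164  0.09436953]
tip [[319.07880698 257.48717194]]
```

Request:
{"name": "move_arm", "arguments": {"series": "0 0 0 0 -0.02 0.1 -1; 0 0 0 0 -0.02 0.18 -1; 0 0 0 0 -0.02 0.25 -1; 0 0 0 0 -0.02 0.3 -1; 0 0 0 0 -0.02 0.34 -1; 0 0 0 0 -0.02 0.36 -1; 0 0 0 0 -0.02 0.36 -1; 0 0 0 0 -0.02 0.36 -1"}}

```text
time: 7.5
tool_pos: [0.5892, -0.128, 0.1225]
tcp_rot: [3.142, -0.002, 0.001]
wrist_force: [-0.2, 0.7, 0.5]
width: 0.001
```

Not in contact yet. I'll feel downward in small steps.

Request:
{"name": "move_arm", "arguments": {"series": "0 0 0 0 0 0.005 -1; 0 0 0 0 0 0.01 -1; 0 0 0 0 0 0.015 -1; 0 0 0 0 0 0.02 -1; 0 0 0 0 0 0.025 -1; 0 0 0 0 0 0.03 -1; 0 0 0 0 0 0.035 -1; 0 0 0 0 0 0.035 -1"}}

```text
time: 8.3
tool_pos: [0.5892, -0.128, 0.1196]
tcp_rot: [3.141, -0.002, 0.001]
wrist_force: [-3.3, 0.7, 4.3]
width: -0.002
```

```bash
python3 - <<'E'
from h import *
s=bot.read_state();print(s["tool_pos"],s["wrist_force"],s["torque"])
s,c=wrist("w3");s=bot.read_state();print(s["tool_pos"],s["wrist_force"],s["torque"])
E
```

```text
[ 0.58915907 -0.1280079   0.11962469] [-3.28498017  0.69068235  4.34469055] [ 0.05805444  0.3937272  -0.09970393]
[ 0.58915563 -0.12799952  0.11962799] [-2.08442243  0.37077806  5.70615868] [0.00787807 0.38190932 0.01563941]
```

View pics/w3.png

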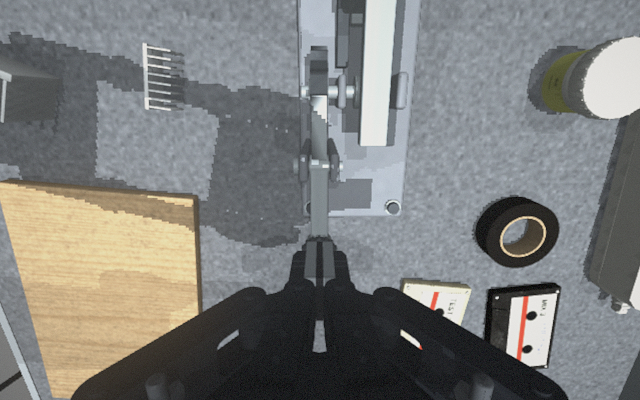

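Request:
{"name": "move_arm", "arguments": {"series": "0 0 0 0 0 0.003 -1; 0 0 0 0 0 0.006 -1; 0 0 0 0 0 0.009 -1; 0 0 0 0 0 0.012 -1; 0 0 0 0 0 0.015 -1; 0 0 0 0 0 0.018 -1; 0 0 0 0 0 0.018 -1; 0 0 0 0 0 0.018 -1"}}

```text
time: 9.15
tool_pos: [0.5892, -0.1285, 0.1183]
tcp_rot: [3.141, -0.002, 0.001]
wrist_force: [-3.9, -0.9, 7.3]
width: -0.002
```

```bash
python3 - <<'E'
from h import *
for i in range(3):
  c=viewer.read_camera("wrist");s=bot.read_state();print(s["tool_pos"],s["wrist_force"],s["torque"])
E
```

```text
[ 0.58924268 -0.12846984  0.11826159] [-3.02734458 -1.79639567  6.91318214] [-0.13962223  0.50796432  0.00736649]
[ 0.58925688 -0.12848812  0.11827219] [-2.55987372 -1.38328753  6.38545444] [-0.11497283  0.51746625 -0.01367391]
[ 0.58923946 -0.12847013  0.11824065] [-3.14608965 -0.21517704  5.7441177 ] [-0.18750553  0.48532325  0.06028512]
```

Request:
{"name": "move_arm", "arguments": {"series": "0 0 0 0 0 0.003 -1; 0 0 0 0 0 0.006 -1; 0 0 0 0 0 0.009 -1; 0 0 0 0 0 0.012 -1; 0 0 0 0 0 0.015 -1; 0 0 0 0 0 0.015 -1; 0 0 0 0 0 0.015 -1; 0 0 0 0 0 0.015 -1"}}

```text
time: 10.1
tool_pos: [0.5893, -0.1288, 0.117]
tcp_rot: [3.14, -0.001, 0.001]
wrist_force: [-3.9, -1.4, 7.7]
width: -0.002
```

```bash
python3 - <<'E'
from h import *
for i in range(2):
  c=viewer.read_camera("scene");s=bot.read_state();print(s["tool_pos"],s["wrist_force"],s["torque"])
cv2.imwrite("pics/s4z.png",cv2.resize(cv2.cvtColor(c["pixels"],cv2.COLOR_RGB2BGR)[190:290,220:320],None,fx=6,fy=6,interpolation=cv2.INTER_CUBIC))
E
```

```text
[ 0.5893068  -0.12884912  0.11698812] [-4.10643322 -2.65171156  8.41139436] [-0.31537942  0.53942106  0.02133062]
[ 0.58928281 -0.12885199  0.11698307] [-3.88466234 -2.88402178  6.62041595] [-0.30370415  0.63681979  0.02610714]
```

View pics/s4z.png

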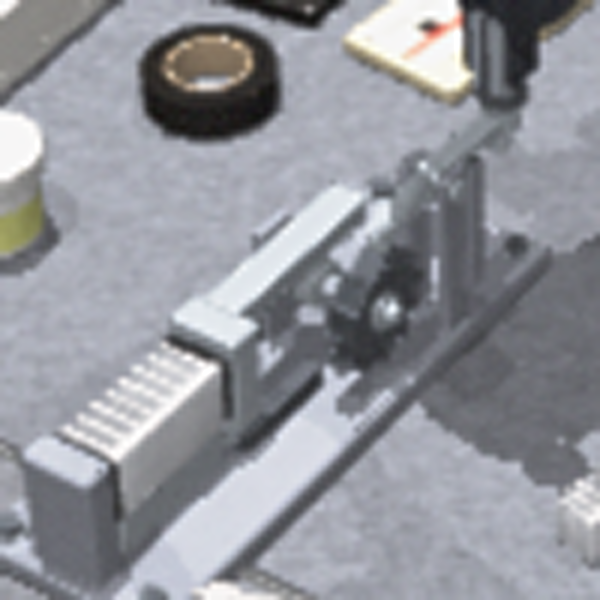

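Request:
{"name": "move_arm", "arguments": {"series": "0 0 0 0 0 0.003 -1; 0 0 0 0 0 0.006 -1; 0 0 0 0 0 0.009 -1; 0 0 0 0 0 0.012 -1; 0 0 0 0 0 0.012 -1; 0 0 0 0 0 0.012 -1; 0 0 0 0 0 0.012 -1; 0 0 0 0 0 0.012 -1"}}

```text
time: 11.0
tool_pos: [0.5894, -0.1292, 0.1154]
tcp_rot: [3.139, -0.001, 0.002]
wrist_force: [-1.8, -2.6, 4.8]
width: -0.005
```

```bash
python3 - <<'E'
from h import *
for i in range(2):
  c=viewer.read_camera("scene");s=bot.read_state();print(s["tool_pos"],s["wrist_force"],s["torque"])
cv2.imwrite("pics/s5z.png",cv2.resize(cv2.cvtColor(c["pixels"],cv2.COLOR_RGB2BGR)[190:290,220:320],None,fx=6,fy=6,interpolation=cv2.INTER_CUBIC))
E
```

```text
[ 0.58939875 -0.12914422  0.11537299] [-1.65582462 -3.4621822   6.01111449] [-0.54428105  0.31576688 -0.00482997]
[ 0.5894119  -0.12914456  0.11539508] [-2.47361425 -3.20497778  5.10754268] [-0.47347174  0.34621356  0.01338131]
```

View pics/s5z.png

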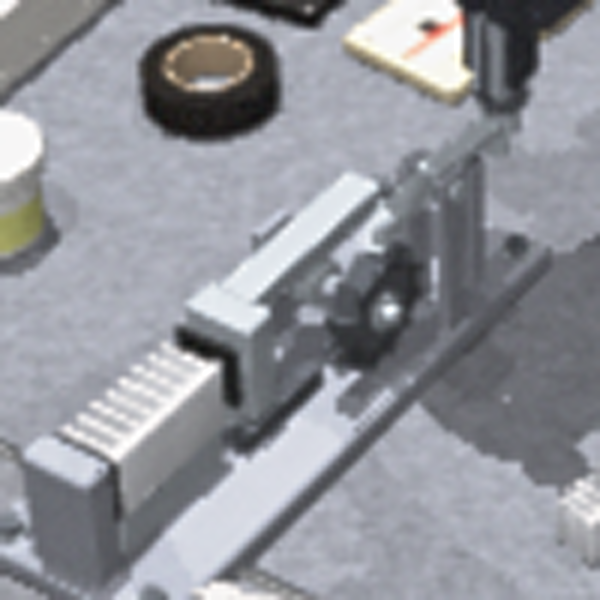

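The jaw has come free and is moving, and the force has dropped to about 6 N. I'll add a hair more depth and hold.

Request:
{"name": "move_arm", "arguments": {"series": "0 0 0 0 0 0.002 -1; 0 0 0 0 0 0.004 -1; 0 0 0 0 0 0.004 -1; 0 0 0 0 0 0.004 -1; 0 0 0 0 0 0.004 -1; 0 0 0 0 0 0.004 -1; 0 0 0 0 0 0.004 -1; 0 0 0 0 0 0.004 -1"}}

```text
time: 11.9
tool_pos: [0.5894, -0.1292, 0.115]
tcp_rot: [3.139, -0.001, 0.002]
wrist_force: [-2.7, -3.0, 5.5]
width: -0.003
```

Request:
{"name": "move_arm", "arguments": {"series": "0 0 0 0 0 0 -1; 0 0 0 0 0 0 -1; 0 0 0 0 0 0 -1; 0 0 0 0 0 0 -1; 0 0 0 0 0 0 -1; 0 0 0 0 0 0 -1; 0 0 0 0 0 0 -1; 0 0 0 0 0 0 -1"}}

```text
time: 12.7
tool_pos: [0.5894, -0.1292, 0.115]
tcp_rot: [3.139, -0.001, 0.002]
wrist_force: [-3.0, -4.3, 5.8]
width: -0.001
```

Request:
{"name": "move_arm", "arguments": {"series": "0 0 0 0 0 0 -1; 0 0 0 0 0 0 -1; 0 0 0 0 0 0 -1; 0 0 0 0 0 0 -1; 0 0 0 0 0 0 -1; 0 0 0 0 0 0 -1; 0 0 0 0 0 0 -1; 0 0 0 0 0 0 -1"}}

```text
time: 13.5
tool_pos: [0.5894, -0.1292, 0.115]
tcp_rot: [3.139, -0.001, 0.002]
wrist_force: [-2.6, -3.4, 4.9]
width: 0.001
```

```bash
python3 - <<'E'
from h import *
c=cam("scene","s6");s=bot.read_state();print(s["tool_pos"],s["wrist_force"],s["torque"])
cv2.imwrite("pics/s6z.png",cv2.resize(cv2.cvtColor(c["pixels"],cv2.COLOR_RGB2BGR)[190:290,220:320],None,fx=6,fy=6,interpolation=cv2.INTER_CUBIC))
E
```

```text
[ 0.58943043 -0.12922126  0.11503026] [-3.03160346 -3.70344266  5.83597213] [-0.61265585  0.31580444 -0.01086712]
```

View pics/s6z.png

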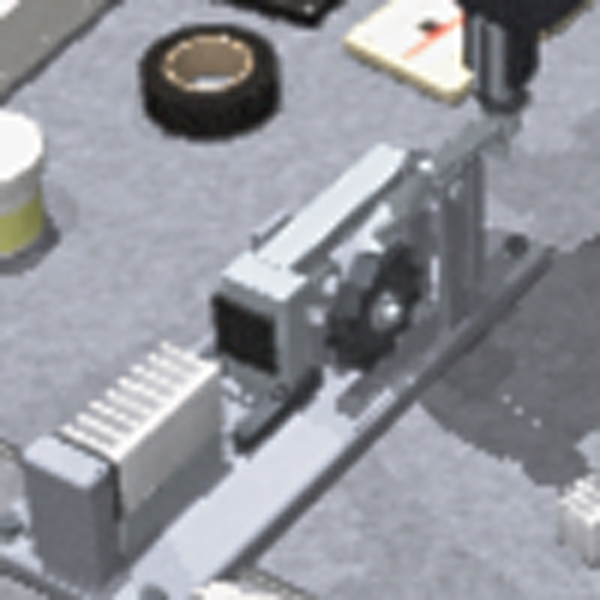

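Request:
{"name": "move_arm", "arguments": {"series": "0 0 0 0 0 0 -1; 0 0 0 0 0 0 -1; 0 0 0 0 0 0 -1; 0 0 0 0 0 0 -1; 0 0 0 0 0 0 -1; 0 0 0 0 0 0 -1; 0 0 0 0 0 0 -1; 0 0 0 0 0 0 -1"}}

```text
time: 14.35
tool_pos: [0.5894, -0.1292, 0.115]
tcp_rot: [3.139, -0.001, 0.002]
wrist_force: [-1.8, -2.3, 5.9]
width: -0.0
```

```bash
python3 - <<'E'
from h import *
c=cam("scene","s7");s=bot.read_state();print(s["tool_pos"],s["wrist_force"])
d=cv2.absdiff(cv2.imread("pics/s6.png"),cv2.imread("pics/s7.png"))[190:290,220:320];print(d.max(),d.mean(),(d.max(2)>40).sum())
S=dict(np.load("pics/scene0.npz"));p=[.616,-.013,.004]
for y in (.035,.005): print(y,(proj(S,pose(p,[[-.012,y,.066],[.012,y,.066]]))-[220,190])*6)
E
```

```text
[ 0.58944204 -0.1292451   0.11505387] [-2.17129841 -3.19577058  4.69514346]
13 1.4150333333333334 0
0.035 [[233.13151296 340.51831156]
 [181.09972953 316.59969931]]
0.005 [[282.76112426 295.03465094]
 [231.19730008 271.92674032]]
```

The jaw has stopped fully back: the image no longer changes, and its face is near clamp y ≈ 5 mm. I'll lift off and go to the heat sink.

Request:
{"name": "move_arm", "arguments": {"series": "0 0 0 0 0 -0.1 -1; 0 0 0 0 0 -0.4 -1; 0 0 0 0 0 -0.8 -1; 0 0 0 0 0 -1 -1; 0 0 0 0.13 -0.4 -1 -1; 0 0 0 0.27 -0.8 -1 0; 0 0 0 0.27 -0.8 -1 0.2; 0 0 0 0.27 -0.8 -1 0.2"}}

```text
time: 15.2
tool_pos: [0.6161, -0.0469, 0.2139]
tcp_rot: [3.141, 0.002, -0.001]
wrist_force: [0.5, -0.2, 0.2]
width: 0.507
```

```bash
python3 - <<'E'
from h import *
s,c=wrist("w8");print(s["tool_pos"],s["tcp_rot"],s["wrist_force"],s["width"])
T=cam("top","t8")
a=cv2.imread("pics/t8.png"); cv2.imwrite("pics/t8z.png",cv2.resize(a[155:215,215:335],None,fx=6,fy=6,interpolation=cv2.INTER_CUBIC))
p=[.616,-.013,.004]
print(proj(c,pose(p,[[-.013,.035,.06],[.013,.035,.06],[.013,.095,.06],[-.013,.095,.06]])))
E
```

```text
[ 0.61607936 -0.04685738  0.21393244] [ 3.14148606e+00  1.88844434e-03 -6.04287705e-04] [ 0.52027158 -0.16238279  0.18635942] 0.5071480286975657
[[304.61461559 116.33410053]
 [333.30229581 116.20599742]
 [334.08763863  42.19245971]
 [303.18847762  42.34391031]]
```

View pics/w8.png

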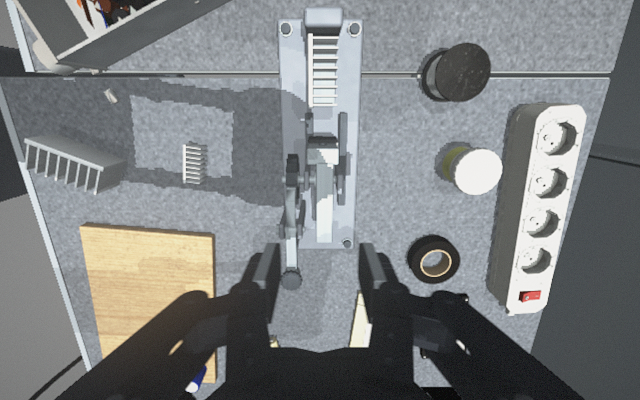

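View pics/t8z.png

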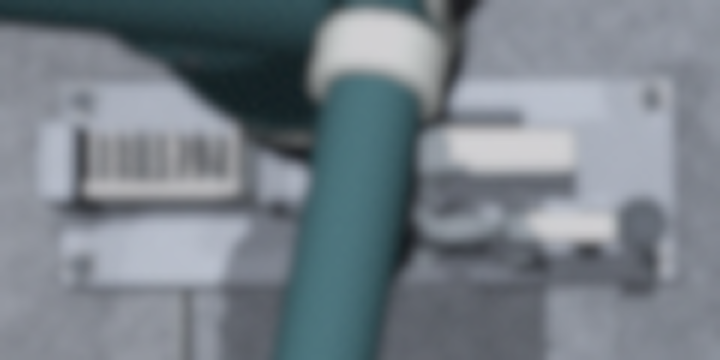

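The wrist view shows the heat sink at about columns 307–340, rows 33–108. That is shifted from my prediction the same way as the screw head was, so I'll measure it directly.

```bash
python3 - <<'E'
from h import *
a=cv2.imread("pics/w8.png"); cv2.imwrite("pics/w8z.png",cv2.resize(a[0:150,270:370],None,fx=6,fy=4,interpolation=cv2.INTER_CUBIC))
E
```

View pics/w8z.png

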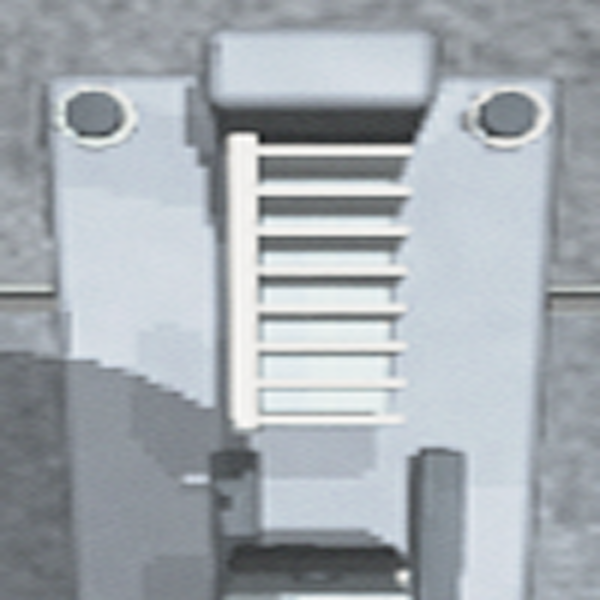

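```bash
python3 - <<'E'
from h import *
c=dict(np.load("pics/w8.npz"))
P=[ray(c,(270+u/6-.4,v/4-.4),.06) for u,v in [(230,428),(404,424),(412,146),(228,133)]]
print(np.round(P,4),np.mean(P,0))
for u,v in [(50,80),(552,80)]:print(ray(c,(270+u/6-.4,v/4-.4),.012))
T=dict(np.load("pics/top0.npz"))
for u,v in [(66,75),(166,75),(166,117),(66,117)]: print(ray(T,(210+u/3.6-.36,155+v/3.5-.36),.06))
E
```

```text
[[0.606  0.0304 0.06  ]
 [0.632  0.0312 0.06  ]
 [0.632  0.0866 0.06  ]
 [0.6064 0.089  0.06  ]] [0.61910388 0.0593026  0.06      ]
[0.57615177 0.10999394 0.012     ]
[0.65713153 0.10996092 0.012     ]
[0.6315818  0.09260416 0.06      ]
[0.63103432 0.02767372 0.06      ]
[0.60287005 0.02745692 0.06      ]
[0.60339559 0.09223178 0.06      ]
```

Request:
{"name": "move_arm", "arguments": {"series": "0 0 0 0.02 -0.5 0 0.2; 0 0 0 0.025 -1 0.2 0.2; 0 0 0 0.025 -1 0.5 0.2; 0 0 0 0.025 -1 0.8 0.2; 0 0 0 0.025 -1 0.95 0.2; 0 0 0 0.025 -1 0.95 0.2; 0 0 0 0.025 -1 0.95 0.2; 0 0 0 0.025 -1 0.95 0.2"}}

```text
time: 16.1
tool_pos: [0.6203, 0.0514, 0.121]
tcp_rot: [-3.141, 0.004, -0.005]
wrist_force: [0.7, 0.1, 0.4]
width: 0.603
```

```bash
python3 - <<'E'
from h import *
s,c=wrist("w9");print(s["tool_pos"],s["tcp_rot"],s["wrist_force"],s["width"])
E
```

```text
[0.62027434 0.05142005 0.12095891] [-3.14141124  0.00362223 -0.00529384] [0.69312726 0.12297999 0.3693584 ] 0.6028956280284624
```

View pics/w9.png

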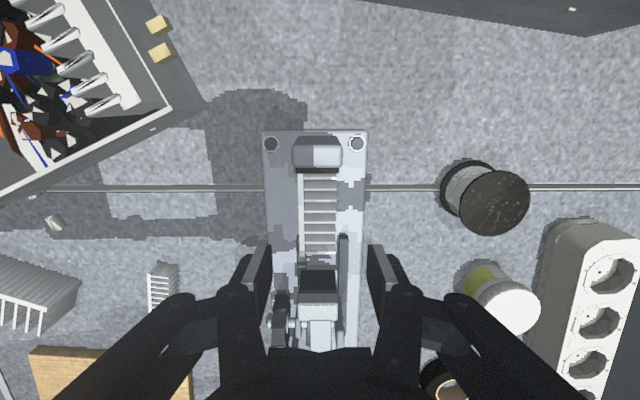

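```bash
python3 - <<'E'
from h import *
c=dict(np.load("pics/w9.npz"))
for uv in [(297,173),(336.5,175),(339,258),(297,262)]:print(uv,ray(c,uv,.06).round(4))
E
```

```text
(297, 173) [0.6065 0.0898 0.06  ]
(336.5, 175) [0.6317 0.0884 0.06  ]
(339, 258) [0.6343 0.0286 0.06  ]
(297, 262) [0.6047 0.0256 0.06  ]
```

Request:
{"name": "move_arm", "arguments": {"series": "0 0 0 -0.01 -0.07 0.1 0.2; 0 0 0 -0.01 -0.07 0.3 0.2; 0 0 0 -0.01 -0.07 0.5 0.2; 0 0 0 -0.01 -0.07 0.62 0.2; 0 0 0 -0.01 -0.07 0.68 0.2; 0 0 0 -0.01 -0.07 0.69 0.2; 0 0 0 -0.01 -0.07 0.69 0.2; 0 0 0 -0.01 -0.07 0.69 0.2"}}

```text
time: 16.95
tool_pos: [0.6186, 0.0591, 0.0509]
tcp_rot: [-3.141, 0.002, -0.003]
wrist_force: [0.3, 0.1, 0.4]
width: 0.596
```

```bash
python3 - <<'E'
from h import *
s,c=wrist("w10");print(s["tool_pos"],s["tcp_rot"],s["wrist_force"],s["width"])
E
```

```text
[0.61864148 0.05913165 0.05094441] [-3.14147004e+00  1.91100642e-03 -2.92521507e-03] [0.26331175 0.06054825 0.4231884 ] 0.5961728227859969
```

View pics/w10.png

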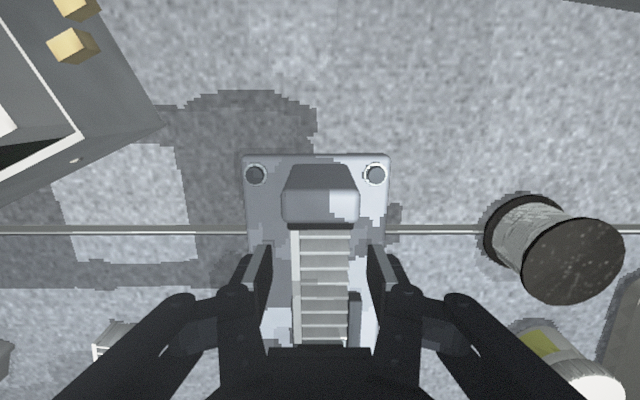

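The heat sink lies centred between the pads, at columns 290–350. Closing on it now.

Request:
{"name": "move_arm", "arguments": {"series": "0 0 0 0 0 0 -0.2; 0 0 0 0 0 0 -0.4; 0 0 0 0 0 0 -0.7; 0 0 0 0 0 0 -1; 0 0 0 0 0 0 -1; 0 0 0 0 0 0 -1; 0 0 0 0 0 0 -1; 0 0 0 0 0 0 -1", "squeeze": 30}}

```text
time: 17.8
tool_pos: [0.6183, 0.0591, 0.0507]
tcp_rot: [-3.142, 0.002, -0.002]
wrist_force: [0.2, -0.4, 5.2]
width: 0.296
```

Request:
{"name": "move_arm", "arguments": {"series": "0 0 0 0 0 -0.05 -1; 0 0 0 0 0 -0.12 -1; 0 0 0 0 0 -0.25 -1; 0 0 0 0 0 -0.45 -1; 0 0 0 0 0 -0.7 -1; 0 0 0 0 0 -0.9 -1; 0 0 0 0 0 -1 -1; 0 0 0 0 0 -1 -1"}}

```text
time: 18.6
tool_pos: [0.6191, 0.0592, 0.1524]
tcp_rot: [-3.141, 0.002, -0.007]
wrist_force: [-0.1, -0.2, -1.8]
width: 0.296
```

```bash
python3 - <<'E'
from h import *
s,c=wrist("w11");print(s["tool_pos"],s["tcp_rot"],s["wrist_force"],s["width"])
a=cv2.imread("pics/w11.png");cv2.imwrite("pics/w11z.png",np.vstack([a[:, :]]))
c=cam("scene","s11");cv2.imwrite("pics/s11z.png",cv2.imread("pics/s11.png")[80:320,150:460].repeat(2,0).repeat(2,1))
E
```

```text
[0.61907307 0.05916319 0.15241424] [-3.14136210e+00  1.79465620e-03 -6.50818333e-03] [-0.08426407 -0.2406136  -1.84378043] 0.2961953966227758
```

View pics/w11.png

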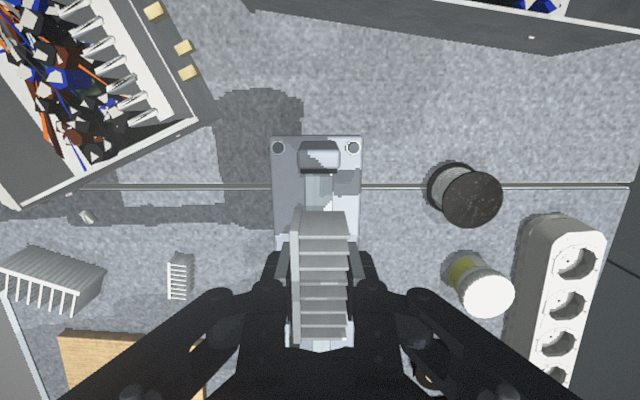

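View pics/s11z.png

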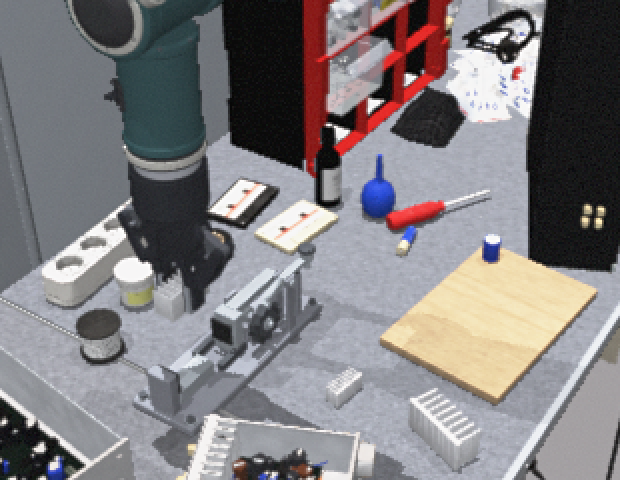

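The heat sink is held upright with its width unchanged at 0.296, and the clamp is empty. Next, the board.

Request:
{"name": "move_arm", "arguments": {"series": "0 0 0 -0.1 0.12 0 -1; 0 0 0 -0.3 0.36 0 -1; 0 0 0 -0.55 0.66 0 -1; 0 0 0 -0.7 0.86 0 -1; 0 0 0 -0.7 0.86 0 -1; 0 0 0 -0.7 0.86 0 -1; 0 0 0 -0.7 0.86 0 -1; 0 0 0 -0.7 0.86 0 -1"}}

```text
time: 19.5
tool_pos: [0.5479, -0.0264, 0.1497]
tcp_rot: [-3.141, 0.001, 0.0]
wrist_force: [0.9, 0.6, -2.1]
width: 0.294
```

Request:
{"name": "move_arm", "arguments": {"series": "0 0 0 -0.1 0.12 0 -1; 0 0 0 -0.3 0.36 0 -1; 0 0 0 -0.55 0.66 0 -1; 0 0 0 -0.7 0.86 0 -1; 0 0 0 -0.7 0.86 0 -1; 0 0 0 -0.7 0.86 0 -1; 0 0 0 -0.7 0.86 0 -1; 0 0 0 -0.7 0.86 0 -1"}}

```text
time: 20.3
tool_pos: [0.4782, -0.1122, 0.15]
tcp_rot: [-3.142, -0.0, -0.001]
wrist_force: [-0.7, -0.4, -0.3]
width: 0.3
```

Request:
{"name": "move_arm", "arguments": {"series": "0 0 0 -0.1 0.12 0 -1; 0 0 0 -0.3 0.36 0.1 -1; 0 0 0 -0.55 0.66 0.3 -1; 0 0 0 -0.7 0.86 0.5 -1; 0 0 0 -0.7 0.86 0.7 -1; 0 0 0 -0.7 0.86 0.8 -1; 0 0 0 -0.7 0.86 0.85 -1; 0 0 0 -0.7 0.86 0.85 -1"}}

```text
time: 21.1
tool_pos: [0.4074, -0.1983, 0.0646]
tcp_rot: [-3.141, 0.0, 0.001]
wrist_force: [0.4, 0.3, -1.8]
width: 0.296
```

```bash
python3 - <<'E'
from h import *
s,c=wrist("w12");print(s["tool_pos"],s["tcp_rot"],s["wrist_force"],s["width"])
c=cam("scene","s12");cv2.imwrite("pics/s12z.png",cv2.imread("pics/s12.png")[120:320,220:480].repeat(3,0).repeat(3,1))
E
```

```text
[ 0.40744234 -0.19830867  0.0645851 ] [-3.14114428e+00  3.47648478e-04  1.28837301e-03] [ 0.41510009  0.33888738 -1.84044106] 0.2964261504155037
```

View pics/w12.png

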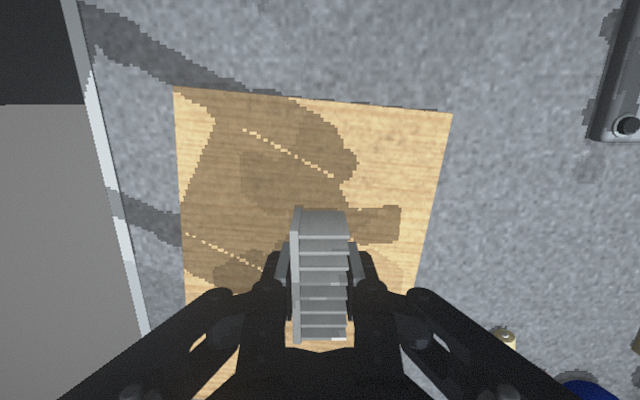

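View pics/s12z.png

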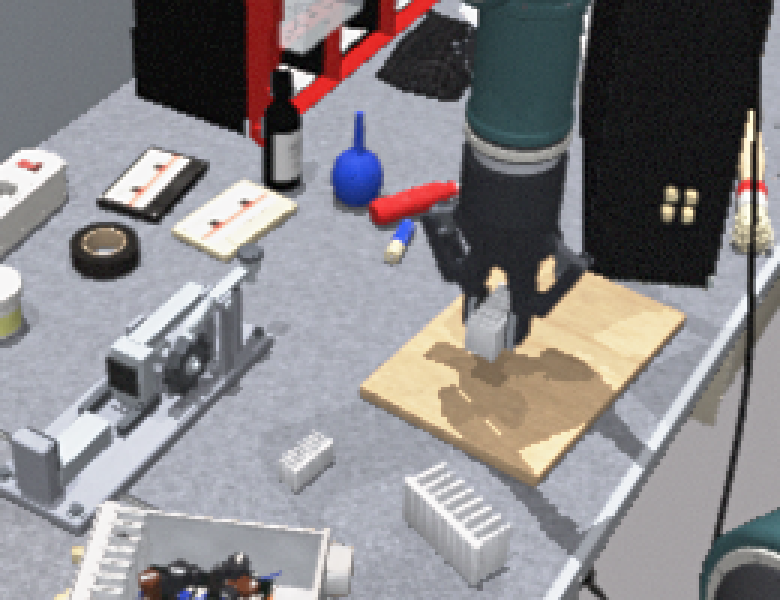

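Request:
{"name": "move_arm", "arguments": {"series": "0 0 0 0 0 0.05 -1; 0 0 0 0 0 0.12 -1; 0 0 0 0 0 0.2 -1; 0 0 0 0 0 0.25 -1; 0 0 0 0 0 0.28 -1; 0 0 0 0 0 0.29 -1; 0 0 0 0 0 0.29 -1; 0 0 0 0 0 0.29 -1"}}

```text
time: 22.0
tool_pos: [0.4076, -0.1988, 0.0361]
tcp_rot: [3.141, -0.002, 0.001]
wrist_force: [0.7, -0.7, -1.7]
width: 0.295
```

Request:
{"name": "move_arm", "arguments": {"series": "0 0 0 0 0 0.003 -1; 0 0 0 0 0 0.006 -1; 0 0 0 0 0 0.01 -1; 0 0 0 0 0 0.015 -1; 0 0 0 0 0 0.02 -1; 0 0 0 0 0 0.02 -1; 0 0 0 0 0 0.02 -1; 0 0 0 0 0 0.02 -1"}}

```text
time: 22.8
tool_pos: [0.4074, -0.1987, 0.034]
tcp_rot: [3.142, -0.002, 0.0]
wrist_force: [-0.5, -0.4, 2.1]
width: 0.294
```

It has touched the board: the force changed from −1.7 to +2.1 N. Releasing gently.

Request:
{"name": "move_arm", "arguments": {"series": "0 0 0 0 0 0 -0.38; 0 0 0 0 0 0 -0.35; 0 0 0 0 0 0 -0.3; 0 0 0 0 0 0 -0.2; 0 0 0 0 0 0 0; 0 0 0 0 0 0 0.2; 0 0 0 0 0 0 0.2; 0 0 0 0 0 0 0.2"}}

```text
time: 23.6
tool_pos: [0.4074, -0.1987, 0.0339]
tcp_rot: [-3.142, 0.002, 0.0]
wrist_force: [-0.2, -0.4, 0.3]
width: 0.6
```

```bash
python3 - <<'E'
from h import *
s,c=wrist("w13");print(s["tool_pos"],s["tcp_rot"],s["wrist_force"],s["width"])
E
```

```text
[ 0.40739875 -0.19868388  0.03387106] [-3.14157314e+00  1.89334935e-03  1.44930971e-05] [-0.19938648 -0.40304882  0.25373183] 0.5995800943526569
```

View pics/w13.png

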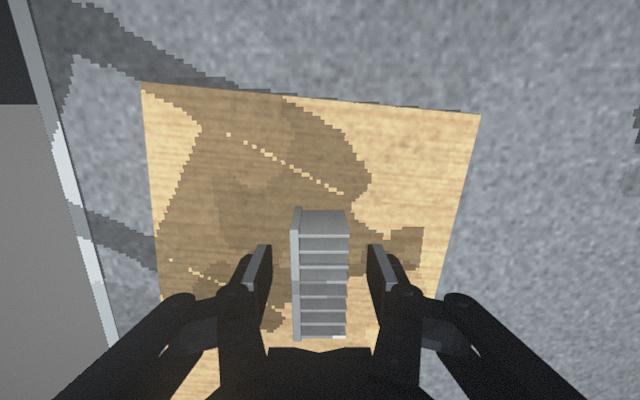

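The fingers are open and clear on both sides (pads at columns 270 and 368, heat sink at 292–350). I'll raise straight up.

Request:
{"name": "move_arm", "arguments": {"series": "0 0 0 0 0 -0.1 0.2; 0 0 0 0 0 -0.25 0.2; 0 0 0 0 0 -0.5 0.2; 0 0 0 0 0 -0.8 0.2; 0 0 0 0 0 -1 0.2; 0 0 0 0 0 -1 0.2; 0 0 0 0 0 -1 0.2; 0 0 0 0 0 -1 0.2"}}

```text
time: 24.45
tool_pos: [0.4065, -0.1982, 0.1328]
tcp_rot: [-3.141, 0.002, 0.003]
wrist_force: [0.1, -0.1, -0.5]
width: 0.598
```

Request:
{"name": "move_arm", "arguments": {"series": "0 0 0 0 -0.3 -0.1 0.2; 0 0 0 0 -0.6 -0.25 0.2; 0 0 0 0 -0.8 -0.4 0.2; 0 0 0 0 -0.8 -0.4 0.2; 0 0 0 0 -0.8 -0.4 0.2; 0 0 0 0 -0.8 -0.4 0.2; 0 0 0 0 -0.8 -0.4 0.2; 0 0 0 0 -0.8 -0.4 0.2"}}

```text
time: 25.25
tool_pos: [0.4071, -0.1192, 0.1731]
tcp_rot: [-3.141, 0.003, 0.002]
wrist_force: [-0.5, 0.0, -0.7]
width: 0.604
```

```bash
python3 - <<'E'
from h import *
s,c=wrist("w14");print(s["tool_pos"],s["wrist_force"],s["width"])
c=cam("scene","s14");cv2.imwrite("pics/s14z.png",cv2.imread("pics/s14.png")[120:320,220:480].repeat(3,0).repeat(3,1))
E
```

```text
[ 0.40705027 -0.11915473  0.17306969] [-0.49041167  0.03513219 -0.66788645] 0.603916060927074
```

View pics/w14.png

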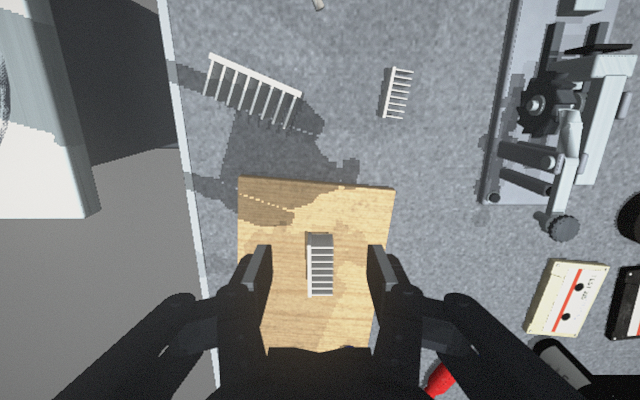

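View pics/s14z.png

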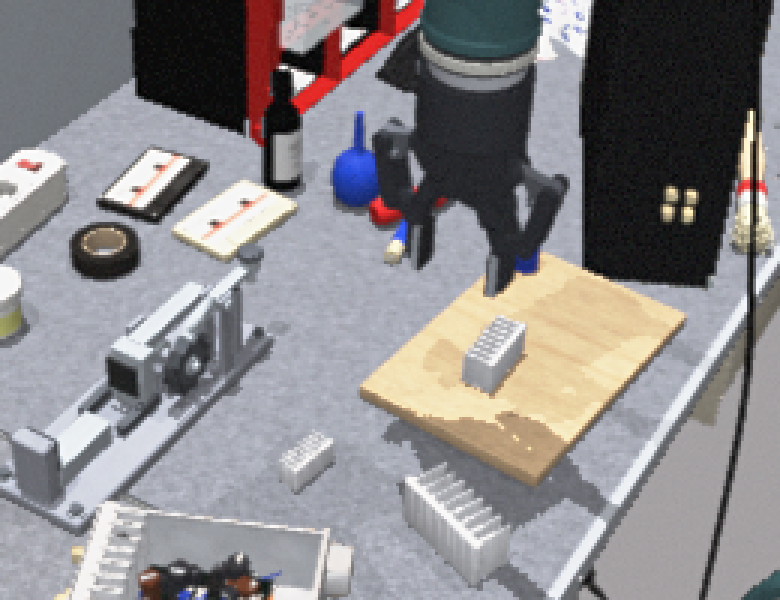

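The heat sink stands upright, well inside the board. The jaw is back and the robot touches nothing, so I'm handing in.

```bash
python3 - <<'E'
from h import *
print(bot.finish_job())
E
```

```text
the job is handed in; nothing more can be done
None
```

The heat sink is out of the clamp and standing upright on the plywood board. I handed the job in at about 25 s of the 61 s allowed; `finish_job` reports no verdict.

- **Release:** I felt for the screw head and found contact with the TCP at about z = 0.12 m. I then pressed in steps of 1–2 mm. Sampled readings reached about 8.4 N vertical and 9.7 N total; force was read only between moves, so brief peaks in between were not seen. I held the pawl clear until the picture stopped changing, with the jaw about 30 mm back.
- **Transfer:** I gripped the heat sink across its 26 mm width with 30 N and lifted it clear. I lowered it until it touched the board, which showed as about 4 N of change, and then opened the fingers.
- **Last checks:** The last wrist and scene pictures show the heat sink well inside the board's edges and the jaw still back. The arm is clear of everything, with a wrist force of about 0.8 N, which is noise level. Nothing in view looked moved, but I judged that by eye. The blower, driver, battery and capacitor were partly hidden, and the grease pot and solder reel were at or beyond the edge of the last pictures.
- **Disagreements:** My first clamp fit, from the plate corners, was about 7 mm off along the clamp compared with direct sightings of the screw and heat sink. I used the direct sightings. While pressing I also read 2–4 N of sideways force that I could not explain.

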